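# Sensor carrier round the bent guide rod to its end switch

### The arm

A 6-joint arm with a two-finger parallel gripper is mounted at the origin on a cart in front of the work surface, level with it; the furniture and walls round the work are solid. World frame = base frame: x ahead of the robot, y to its left, z up, the work surface at z = 0. Lengths are in m, angles in degrees, forces in N, time in s.
With the tool pointing down it reaches from about 0.375 to 0.9 m from the base axis. Payload 3.1 kg.
Tool frame: the origin (TCP) lies at the very end of the fingers, on their centre line; the grasp point (between the pads) lies 19 mm behind it; z points along the fingers, y is the line along which they close (so a half turn about z gives the same grasp; the last joint's range is limited). The gripper opens to 87 mm and grips with 3 to 60 N. Pads are 19 mm wide; open, the fingers measure 117 mm over their backs; the gripper's body (75 mm by 190 mm) begins 51 mm behind the grasp point.
Start: joints at [-81.847, 30.224, 82.088, -0, 67.689, -10.227], TCP at [0.197, -0.593, 0.186] pointing down, gripper open.
Joint ranges: [-176.69, 176.69], [-43.24, 126.21], [12.49, 139.97], [-82, 262], [0, 151.66], [-163.58, 163.58]. Speed limits (degrees/s): [159.86, 159.86, 180, 180, 180, 180].

### API

Orientations are given as a 3x3 rotation matrix whose columns are the frame's x, y, z axes.
In Python, from rig import * gives the robot as it stands.
- The arm moves only by the tool jog_arm, never from a script. Its arguments are lists of equal length, an entry for each row: "delta_pos": the shift along the world's x, y, z in cm, a list of three; "turn": the turn about the world's z in degrees; "grip": the closure, from 0 (fully open) to 1 (shut). In form: {"delta_pos": [[x, y, z], ...], "turn": [turn, ...], "grip": [grip, ...]}. A call has 1 to 12 rows; each row is the pose to reach, as a shift and turn from the pose commanded when the call began; what a row does not reach only later rows make up. A row lasts 1/8 s, in which the tool goes at most 62.5 mm and 10.7 degrees, less where a joint would pass 70% of its speed; a pose out of reach is approached as far as the arm can. A call with a gripper value outside its range is refused whole. The fingers move at their own pace and stop on an object; the grip force is fixed at half the most. Time passes only in rows, so rows that repeat a pose let the fingers close. It gives the time, the measured TCP pose, the force, the opening and the grip force at its end, in the units of the state.
- read_state(): the state, without advancing time (a new reading comes with each control period).
- capture(name): name is "scene" or "top"; returns a dict with "color" (384x512x3 uint8, blue, green, red), "fovy" (degrees; the focal length in pixels is half the picture's height over the tangent of half this angle, whatever the lens; pixels are square), "cx", "cy" (the principal point, pixels), "camera_from_world" (4x4, takes a point from world to camera coordinates). Camera axes: x right, y up, looking along -z (the intrinsics and any distortion apply to the point x, -y, -z); pixel columns grow to the right and rows downward; lengths in m; the calibration is good to about 2 mm. A picture is of the moment at which its call begins. There is no depth.
- hand_in(): hands the job in; it is judged then, once.
The state is a dict: "time_s": time; "joint_positions": joint angles; "qvel": joint speeds; "tau": joint torques, N m; "position": TCP position; "tcp_rot": TCP orientation; "force": force on the tool from outside, world axes, zero at the start; "moment": the same for the moment, N m; "opening": opening from 0.0 (shut) to 1.0 (fully open); "grasp_force": force on a finger pad.
Only numpy, scipy, OpenCV 4.12 (cv2) and the standard library are available. Lean on these libraries where they do the work, as an engineer would, in place of code of your own. Each camera call takes 0.05 s, during which the arm holds its last target. There are 200 camera calls.

### The job

Take the sensor carrier by its blue fin and slide it along the bent guide rod, turning it with the bend, on past the orange spring roller until it is fully home against the end block with the red switch plunger pushed in; then let go of it so that it stays there. The rod is not clamped exactly where it should be, so feel your way with light forces, stop as soon as it is home, and never let the carrier bear on the rod, roller and end block with more than 16 N in all. Keep the gripper off the stand and leave the sample vial and the other things on the bench alone.

Things in the scene. Friction and masses are not known exactly. Their poses are not given: they have to be found in the camera images.
- stand: Fixed steel stand carrying a bent guide rod. Origin on the bench top under the centre of the bend. NOMINAL rod in this frame: 12 mm thick, axis level at z = 110 mm, straight from the post at (-110, -75) along +y to (-110, 0), round a circle of radius 110 about the origin through 70 degrees clockwise to (-37.6, 103.4), then straight along (0.940, 0.342).
- rod_pivot (a point): Point fixed to the stand on the rod's axis, at (-110, -30, 110) mm, where the carrier is parked. The real rod (end block, roller and switch included) has the nominal shape but is clamped rigidly, turned about the vertical here by an unknown angle of up to 0.12 rad either way. No pose shows this angle: feel or see it. Up to 12 mm off at mid-bend, 23 mm at the end.
- bend_mid (a point): Point fixed to the stand: the middle of the bend of the NOMINAL rod, at (-90.1, 63.1, 110) mm in the stand's frame. Nothing visible marks it.
- home (a point): Point fixed to the stand: NOMINAL home place of the centre of the carrier's bore, (1.9, 117.7, 110) mm in the stand's frame, on the straight 42 mm past the bend's end. There the carrier's front meets the face of the black end block (16 mm thick along the rod, 32 mm wide, top 10 mm above the rod's axis). The real home is off by the rod's turn.
- fin (a point): Centre of the blue grip fin on top of the carrier. x along the bore, the way to travel; y to the outer side of the bend; z up. Fin 28 mm long (x), 10 thick (y), 36 high. Bore centre 35 mm straight below this point. Grip across y, fingertips at least 12 mm above the rod's axis: they then pass over roller (top 7 mm above axis) and end block.
- carrier: Loose sensor carrier, about 0.15 kg, hanging on the rod. Origin at the centre of its bore, axes as fin. Bore 16 mm across (2 mm play all round the rod), 20 mm long; body 26 mm wide round the bore; black sensor head 20 x 28 mm below it, reaching 45 mm below the bore. Parked within 6 mm of rod_pivot.
- roller_slide (a joint): Orange spring roller (20 mm across, upright axle) on the outer side of the rod before its end: 0 m sprung out, at most 0.006 aside. The passing carrier moves it 2 to 4.5 mm aside from 36 mm to 1 mm before home; then it springs out behind the carrier. Takes a push of about 5 N along the rod and loads the carrier sideways, inwards, with 3 to 4 N.
- switch (a joint): Red plunger of the end switch, under the rod on the end block's face: 0 m out, 0.006 fully in, when the carrier's front touches the end block. Its spring is under 1 N; it starts moving 6 mm before home. Stop there at a push of about 4 N: a push on the fin acts well above the end block's face and levers the bore on the rod, so that the contact forces add up to much more than the push.
- vial_mid (a point): Middle of the white-capped sample vial (25 mm across, 53 mm high) standing loose on the stand's sample table (33 mm across, top 30 mm high) at the stand's origin.
- beaker: Small glass beaker, 52 mm across, 60 mm high, origin at its underside. Bystander.
- timer: White lab timer, 62 x 62 x 20 mm, origin at its underside. Bystander.
Not all that is in view belongs to the job. Of the things that look like the carrier, the largest one is meant.

How it is judged (in metres and radians):
On the way, in this order (a step that is already met when the one before it is completed fails the run):
1. the carrier comes round the middle of the bend (horizontal distance between fin and bend_mid below 0.03 m and angle between fin's own z axis and vertical below 0.4 rad), for 0.1 s.
2. the carrier pushes the spring roller aside (value of joint roller_slide above 0.001 m), for 0.02 s.
At the end, for the whole second after the job is handed in: The carrier hangs at rest at the end of the rod, home to within 3 mm: the switch plunger is in by more than 3 of its 6 mm, the roller has sprung out again behind the carrier (less than 2.5 mm aside), the fin stands within 0.3 rad of upright and within 35 mm of the nominal home place (value of joint switch above 0.003 m and value of joint roller_slide below 0.0025 m and horizontal distance between fin and home below 0.035 m and angle between fin's own z axis and vertical below 0.3 rad and linear speed of carrier below 0.02 m/s); the robot touches nothing.
It fails at once if the carrier bears on the rod, roller and end block with more than 16 N in all (contact force between carrier and stand above 16 N).
It fails at once if the robot pushes the stand, rod, roller or switch (contact force between the arm and stand above 5 N).
It fails at once if the robot's fingers push the stand, rod, roller or switch (contact force between the fingers and stand above 5 N).
It fails at once if the vial is disturbed (distance of vial_mid from where it was at the start of the episode above 0.01 m or angle between vial_mid's own z axis and vertical above 0.3 rad).
It fails at once if a bystander is moved (distance of any of beaker, timer from where it was at the start of the episode above 0.02 m).
It also fails if it takes over 62 s, if anything falls off the work surface, if the arm or the gripper's body presses on something with over 40 N, if the wrist force passes 120 N, or if a joint passes its speed limit or range.

## Working session

There is one attempt and no reset: what is moved stays moved. The work goes in short steps, Python scripts to look and compute and a tool call to move; the robot and the scene stay as the last step left them, time stands still between calls to the robot, and variables do not carry over. Pictures are saved under pics/ and viewed, at most 10 in all, crops included, and the job is handed in when it is done.

Besides the shell and the picture viewer there is one more tool, called after ">>>" as name([rows], argument=value, ...), one row to a line, values as JSON. jog_arm: Moves the arm, as the interface text tells. Its arguments: {"type":"object","properties":{"delta_pos":{"type":"array"},"turn":{"type":"array"},"grip":{"type":"array"}},"required":["delta_pos","turn","grip"]}

```bash
mkdir -p pics; cat > h.py <<'E'
from rig import *
import numpy as np, cv2, sys
np.set_printoptions(precision=4,suppress=True)
E
python3 - <<'E'
from h import *
import pickle
d={}
for n in("scene","top"):
    c=capture(n);d[n]=c;cv2.imwrite(f"pics/{n}0.png",c["color"])
    M=np.array(c["camera_from_world"]);print(n,{k:v for k,v in c.items() if k not in("color",)}, -M[:3,:3].T@M[:3,3])
pickle.dump(d,open("c0.pkl","wb"))
print(read_state())
E
```

```text
scene {'fovy': 46.155956038824, 'cx': 263.14933963963006, 'cy': 191.2875276390678, 'camera_from_world': array([[-0.8204, -0.5715, -0.0176,  0.4267],
       [ 0.3774, -0.5644,  0.7341, -0.278 ],
       [-0.4295,  0.5957,  0.6788, -0.9069],
       [ 0.    ,  0.    ,  0.    ,  1.    ]])} [0.0655 0.6272 0.8272]
top {'fovy': 49.1934942772465, 'cx': 262.3832391208105, 'cy': 192.48383097524837, 'camera_from_world': array([[ 0.0252, -0.9997, -0.0045, -0.0176],
       [ 0.9899,  0.0243,  0.1395, -0.5492],
       [-0.1394, -0.0079,  0.9902, -1.3275],
       [ 0.    ,  0.    ,  0.    ,  1.    ]])} [ 0.3591 -0.0148  1.3911]
{'time_s': 0.1, 'joint_positions': array([-81.8482,  30.2723,  82.1477,   0.0012,  67.6926, -10.2278]), 'qvel': array([-0.0616, -0.0024, -0.2431,  0.0221,  0.1206, -0.0206]), 'tau': array([ -0.0003, -44.0987, -17.7151,   0.0634,   0.0534,  -0.    ]), 'position': array([ 0.197 , -0.5924,  0.1851]), 'tcp_rot': array([[ 0.949 ,  0.3153, -0.0003],
       [ 0.3153, -0.949 ,  0.0019],
       [ 0.0004, -0.0019, -1.    ]]), 'force': array([-0.2601, -1.0496, -0.0594]), 'moment': array([ 0.0224, -0.0031,  0.0357]), 'grasp_force': 0.0, 'opening': 0.9989854145982341}
```

View pics/scene0.png

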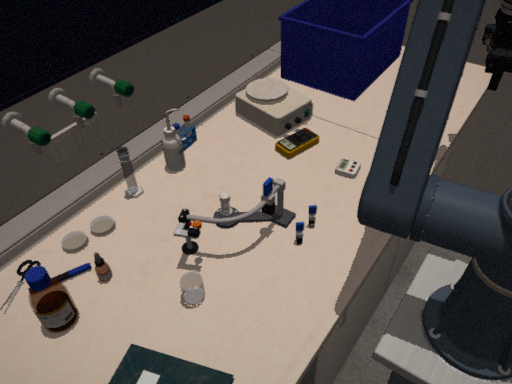

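View pics/top0.png

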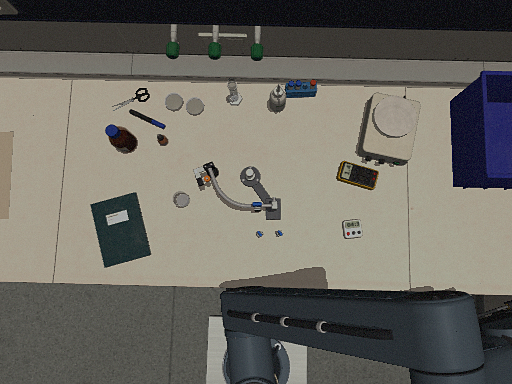

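The scene shows the stand with the carrier at about (269,190) and the orange roller at (196,225). In the top view the carrier is at (258,206), the roller at (207,179) and the vial at (250,174). I'll zoom in on both.

```bash
python3 - <<'E'
from h import *
import pickle
d=pickle.load(open("c0.pkl","rb"))
a=d["top"]["color"][155:225,185:295]
b=d["scene"]["color"][165:265,160:325]
a=cv2.resize(a,None,fx=7,fy=7,interpolation=cv2.INTER_CUBIC)
b=cv2.resize(b,None,fx=4.8,fy=4.8,interpolation=cv2.INTER_CUBIC)
cv2.imwrite("pics/top0z.png",a);cv2.imwrite("pics/scene0z.png",b)
E
```

```text
(no output)
```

View pics/top0z.png

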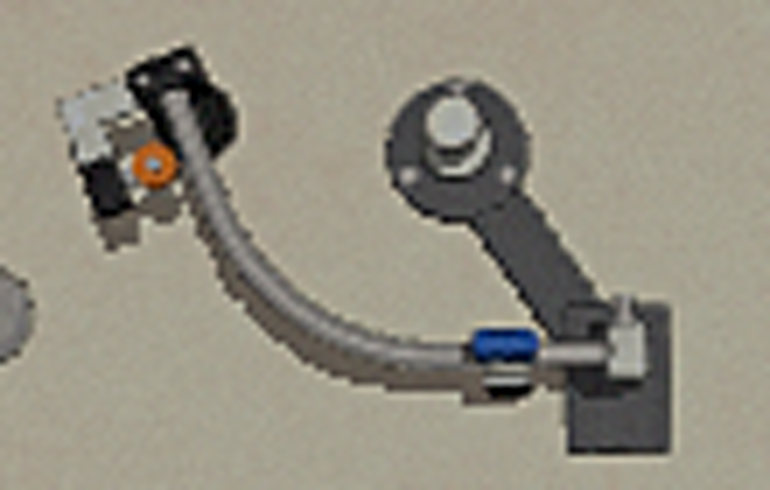

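View pics/scene0z.png

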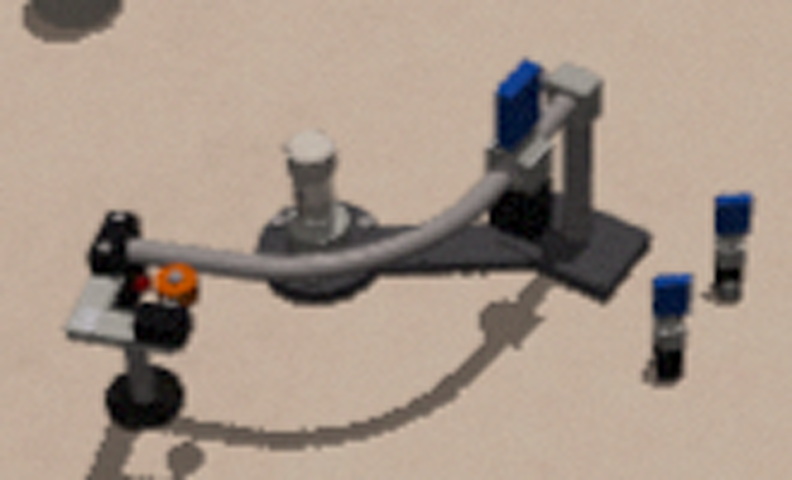

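The top zoom shows the rod axis running from the end block at (178,100), through the bend, to the post at (625,350). The roller is at (155,165) and the fin top at (505,345). The scene zoom shows the same rod, with the fin at (518,105) and the two smaller look-alikes at the right. Next I'll fit the rod's shape to both views.

```bash
cat >> h.py <<'E'
def proj(c,P):
    P=np.atleast_2d(P);M=np.array(c["camera_from_world"]);q=P@M[:3,:3].T+M[:3,3]
    f=192/np.tan(np.radians(c["fovy"]/2))
    return np.c_[c["cx"]+f*q[:,0]/-q[:,2], c["cy"]+f*q[:,1]/q[:,2]]
def ray(c,uv):
    M=np.array(c["camera_from_world"]);f=192/np.tan(np.radians(c["fovy"]/2))
    d=np.array([(uv[0]-c["cx"])/f,-(uv[1]-c["cy"])/f,-1]);return -M[:3,:3].T@M[:3,3],M[:3,:3].T@d
def at_z(c,uv,z):
    o,d=ray(c,uv);return o+d*(z-o[2])/d[2]
R=.110
def rodlocal(s): # s = arc length from (-110,-75); returns x,y,heading
    s=np.atleast_1d(s).astype(float);L1=.075;L2=L1+R*np.radians(70);out=[]
    for t in s:
        if t<L1: out.append((-R,-.075+t,np.pi/2))
        elif t<L2:
            a=(t-L1)/R;out.append((-R*np.cos(a),R*np.sin(a),np.pi/2-a))
        else:
            a=np.radians(70);u=t-L2;h=np.pi/2-a
            out.append((-R*np.cos(a)+u*np.cos(h),R*np.sin(a)+u*np.sin(h),h))
    return np.array(out)
SH=.075+R*np.radians(70)+.042
def rod(p,s): # world x,y,heading
    l=rodlocal(s);c,sn=np.cos(p[2]),np.sin(p[2])
    return np.c_[p[0]+c*l[:,0]-sn*l[:,1],p[1]+sn*l[:,0]+c*l[:,1],l[:,2]+p[2]]
E
cat > fit.py <<'E'
from h import *
import pickle
from scipy.optimize import least_squares
d=pickle.load(open("c0.pkl","rb"))
T=np.array([(190,135),(203,180),(222,225),(250,268),(290,305),(335,334),(385,352),(440,356)]);T=(T+.5)/7-.5+[185,155]
S=np.array([(150,251),(200,262),(260,267),(320,263),(380,247),(430,222),(475,193),(552,118)]);S=(S+.5)/4.8-.5+[160,165]
ss=np.linspace(0.01,SH+.03,500)
def res(p,split=False):
    r=[]
    w=rod(p,ss);W=np.c_[w[:,:2],np.full(len(w),.110)]
    for n,Q in(("top",T),("scene",S)):
        q=proj(d[n],W)
        for i,z in enumerate(Q):
            v=z-q;k=np.argmin((v**2).sum(1));k=min(max(k,1),len(q)-2);t=q[k+1]-q[k-1];t/=np.hypot(*t)
            r.append(v[k,0]*t[1]-v[k,1]*t[0])
        # end anchors: switch block/ post
    post=proj(d["top"],np.r_[rod(p,[0.])[0,:2],.115])[0]
    r+=list(.4*((post-((np.array([627,350])+.5)/7-.5+[185,155]))))
    return np.array(r)
g=at_z(d["top"],(np.array([340,220])/7+[185,155]),.11)
best=min((least_squares(res,[*at_z(d["top"],(np.array([450,150])/7+[185,155]),.11)[:2],a]) for a in np.radians([60,90,120])),key=lambda r:r.cost)
p=best.x;print(p,np.degrees(p[2]),best.cost);print(best.fun)
print("home",rod(p,[SH]),"pivot",rod(p,[.045]))
np.save("p.npy",p)
# checks
w=rod(p,[SH+.010])[0];print("table centre (stand)",at_z(d["top"],(np.array([458,152])/7+[185,155]),.03))
print("fin top",at_z(d["top"],(np.array([505,343])/7+[185,155]),.163))
o1,d1=ray(d["top"],np.array([505,343])/7+[185,155]);o2,d2=ray(d["scene"],np.array([526,70])/4.8+[160,165])
k=np.linalg.lstsq(np.c_[d1,-d2],o2-o1,rcond=None)[0];print("triang fin top",o1+k[0]*d1,o2+k[1]*d2)
for n,f,o in(("top",7,(185,155)),("scene",4.8,(160,165))):
    x0,y0=o; im=d[n]["color"][y0:y0+int(490/f if n=="top" else 480/f),x0:x0+int(770/f)]
    im=cv2.resize(im,None,fx=f,fy=f)
    for s in np.linspace(0,SH,40):
        u=(proj(d[n],np.r_[rod(p,[s])[0,:2],.11])[0]-o+.5)*f-.5;cv2.circle(im,tuple(int(v) for v in u),2,(0,255,0),-1)
    cv2.imwrite(f"pics/ov_{n}.png",im)
a,b=cv2.imread("pics/ov_top.png"),cv2.imread("pics/ov_scene.png")
h=max(a.shape[1],b.shape[1]);pad=lambda i:cv2.copyMakeBorder(i,0,0,0,h-i.shape[1],0)
m=np.vstack([pad(a),pad(b)]);cv2.imwrite("pics/ov.png",cv2.resize(m,None,fx=600/m.shape[0],fy=600/m.shape[0],interpolation=cv2.INTER_AREA))
E
python3 fit.py
```

```text
[0.6102 0.0415 0.0238] 1.3646946640012636 5.788270351326508
[ 0.3102  0.688   0.6836  0.8404  0.7452  0.9719  1.067   0.6751 -0.5923
 -0.037  -0.6088 -0.8748 -1.2425 -1.6343 -0.6832  0.2791 -0.7013  0.0109]
home [[0.6092 0.1592 0.3729]] pivot [[0.501  0.0089 1.5946]]
table centre (stand) [0.6021 0.0368 0.03  ]
fin top [0.4973 0.0096 0.163 ]
triang fin top [0.4969 0.0096 0.1666] [0.4937 0.0078 0.1662]
```

View pics/ov.png

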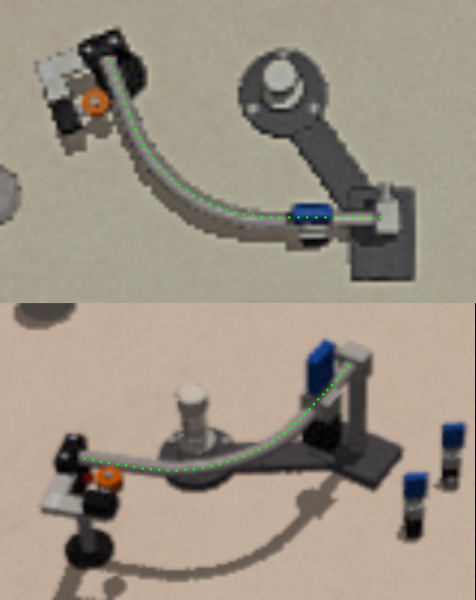

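Residuals are systematic at about 1 px per camera, which matches the calibration error. I'll refit with a small regularized image offset for each camera.

```bash
cat > fit2.py <<'E'
import re
src=open("fit.py").read()
src=src.split("g=at_z")[0].replace("q=proj(d[n],W)","q=proj(d[n],W)+(p[3:5] if n=='top' else p[5:7])").replace("r+=list(","r+=list(").replace(".115])[0]",".115])[0]+p[3:5]")
src=src.replace("return np.array(r)","return np.r_[np.array(r)/.4,np.array(p[3:7])/.8]")
exec(src)
b=least_squares(res,[*np.load("p.npy")[:3],0,0,0,0]);p=b.x
print(p,b.cost);print(b.fun*.4)
J=np.linalg.inv(b.jac.T@b.jac);print("sd",np.sqrt(np.diag(J))[:3])
print("home",rod(p,[SH]),"pivot",rod(p,[.045]));np.save("p.npy",p[:3]);np.save("off.npy",p[3:])
o1,d1=ray(d["top"],np.array([505,343])/7+[185,155]-p[3:5]);o2,d2=ray(d["scene"],np.array([526,70])/4.8+[160,165]-p[5:7])
k=np.linalg.lstsq(np.c_[d1,-d2],o2-o1,rcond=None)[0];print("triang fin top",o1+k[0]*d1,o2+k[1]*d2)
E
python3 fit2.py
```

```text
[ 0.6104  0.0416  0.0157 -0.1991  0.8695 -0.3288 -0.6294] 11.12290395973989
[-0.1008  0.2214  0.1046  0.148  -0.0333  0.1461  0.2318 -0.1313  0.0618
  0.5492  0.0098 -0.1836 -0.4993 -0.8671  0.069   0.8394 -0.9111  0.411
 -0.0995  0.4348 -0.1644 -0.3147]
sd [0.0017 0.0017 0.0146]
home [[0.6104 0.1593 0.3648]] pivot [[0.5009 0.0099 1.5865]]
triang fin top [0.4998 0.0091 0.1635] [0.4941 0.0059 0.1628]
```

>>> jog_arm([
  [0, 0, 2],
  [30, 60, 2],
  [30, 60, 2],
  [30, 60, 2],
  [30, 60, 2],
  [30, 60, 2],
  [30, 60, 2],
  [30, 60, 2],
  [30, 60, 2],
  [30, 60, 2],
  [30, 60, 2],
  [30, 60, 2],
], turn=[0, 72.5, 72.5, 72.5, 72.5, 72.5, 72.5, 72.5, 72.5, 72.5, 72.5, 72.5], grip=[0, 0, 0, 0, 0, 0, 0, 0, 0, 0, 0, 0])

```text
time_s: 1.6
position: [0.4976, 0.0094, 0.2057]
tcp_rot: [[-0.017, 1.0, -0.0], [1.0, 0.017, 0.0], [0.0, -0.0, -1.0]]
force: [-0.4, -0.8, 0.1]
opening: 1.0
grasp_force: 0.0
```

```bash
python3 - <<'E'
from h import *
import pickle
p=np.load("p.npy");o=np.load("off.npy")
c=capture("scene");s=read_state();print(s["position"],s["force"])
pickle.dump(c,open("c1.pkl","wb"))
im=c["color"][120:240,200:330];im=cv2.resize(im,None,fx=5,fy=5,interpolation=cv2.INTER_CUBIC)
def dot(P,col):
    u=(proj(c,P)[0]+o[2:]-[200,120])*5;cv2.circle(im,tuple(int(v) for v in u),3,col,-1);print(u)
dot(s["position"],(0,255,255))
dot([.498,.008,.161],(0,255,0))
cv2.imwrite("pics/s1.png",im)
E
```

```text
[0.4998 0.0135 0.206 ] [1.8806 2.1731 0.8649]
[326.2638 227.697 ]
[338.0293 300.2957]
```

View pics/s1.png

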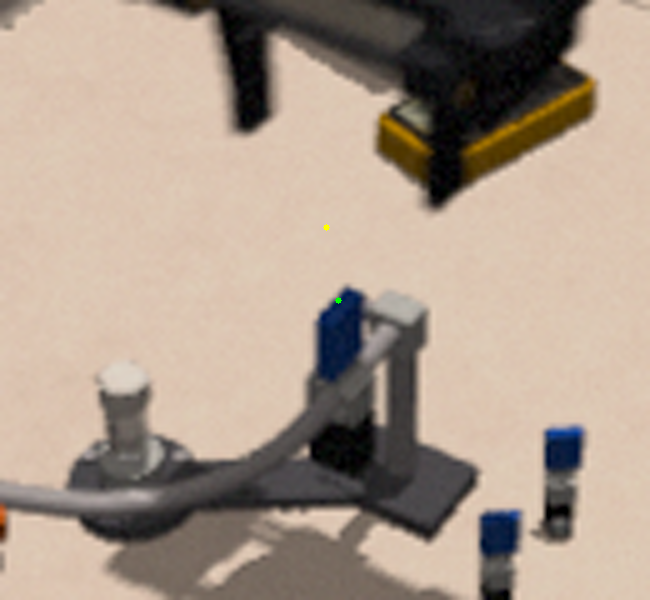

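The fin matches the prediction at (338,300). The fingertips, at (250,128) and (435,205), appear higher than the predicted TCP, so I'll check again now that the arm has settled, with both cameras.

```bash
python3 - <<'E'
from h import *
for i in range(4): capture("top")
s=read_state();print(s["position"],s["force"],s["qvel"])
o=np.load("off.npy");out=[]
for n,x0,y0,of in(("scene",200,120,o[2:]),("top",210,150,o[:2])):
    c=capture(n);im=cv2.resize(c["color"][y0:y0+120,x0:x0+80],None,fx=5,fy=5,interpolation=cv2.INTER_CUBIC)
    for P,col in((s["position"],(0,255,255)),(s["position"]+[.05,0,0],(0,0,255)),(s["position"]-[.05,0,0],(0,0,255)),([.498,.008,.161],(0,255,0))):
        u=(proj(c,P)[0]+of-[x0,y0])*5;cv2.circle(im,tuple(int(v) for v in u),3,col,-1)
    out.append(im)
cv2.imwrite("pics/s2.png",np.hstack(out));print(read_state()["position"])
E
```

```text
[0.4964 0.0068 0.2056] [-0.1192 -0.5491  0.6608] [-1.639  -0.3431  0.3271  0.216  -0.0143  0.1273]
[0.4964 0.006  0.2057]
```

View pics/s2.png

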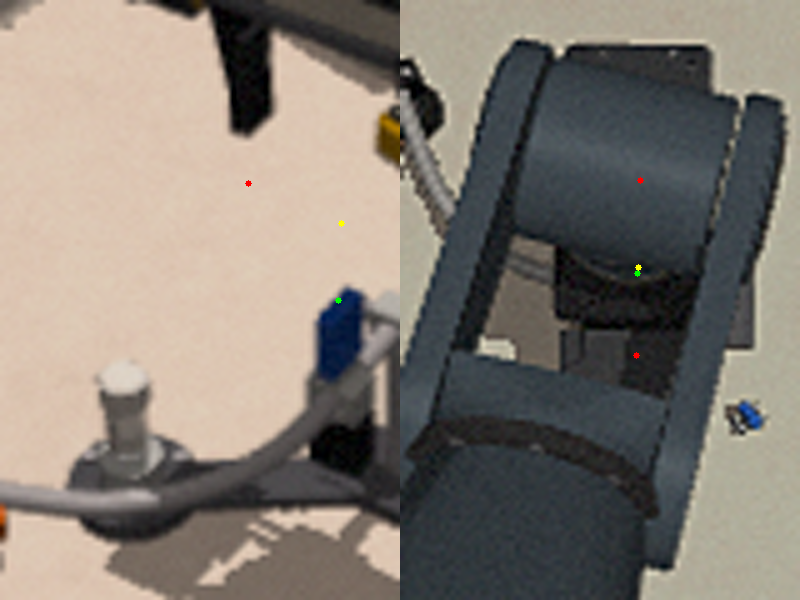

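The +x fingertip shows at (250,130) against a predicted (248,183), so it appears about 30 mm high. The linkage may retract the tips when open. I'll partly close the fingers in free air to check.

>>> jog_arm([
  [0, 0, 0],
  [0, 0, 0],
  [0, 0, 0],
  [0, 0, 0],
  [0, 0, 0],
  [0, 0, 0],
], turn=[0, 0, 0, 0, 0, 0], grip=[0.7, 0.7, 0.7, 0.7, 0.7, 0.7])

```text
time_s: 2.7
position: [0.4971, 0.007, 0.2059]
tcp_rot: [[-0.016, 1.0, -0.0], [1.0, 0.016, -0.0], [-0.0, -0.0, -1.0]]
force: [0.3, -0.5, -0.3]
opening: 0.403
grasp_force: 0.0
```

```bash
python3 - <<'E'
from h import *
s=read_state();print(s["position"],s["opening"],s["force"])
o=np.load("off.npy");c=capture("scene");x0,y0=220,120
im=cv2.resize(c["color"][y0:y0+90,x0:x0+110],None,fx=6,fy=6,interpolation=cv2.INTER_CUBIC)
for P,col in((s["position"],(0,255,255)),(s["position"]+[0,0,.02],(0,0,255)),([.498,.008,.161],(0,255,0))):
    u=(proj(c,P)[0]+o[2:]-[x0,y0])*6;print(u);cv2.circle(im,tuple(int(v) for v in u),3,col,-1)
cv2.imwrite("pics/s3.png",im)
E
```

```text
[0.4971 0.007  0.2059] 0.4034761071424016 [ 0.3258 -0.5221 -0.3469]
[287.9678 266.367 ]
[287.4182 222.9186]
[285.6352 360.3549]
```

View pics/s3.png

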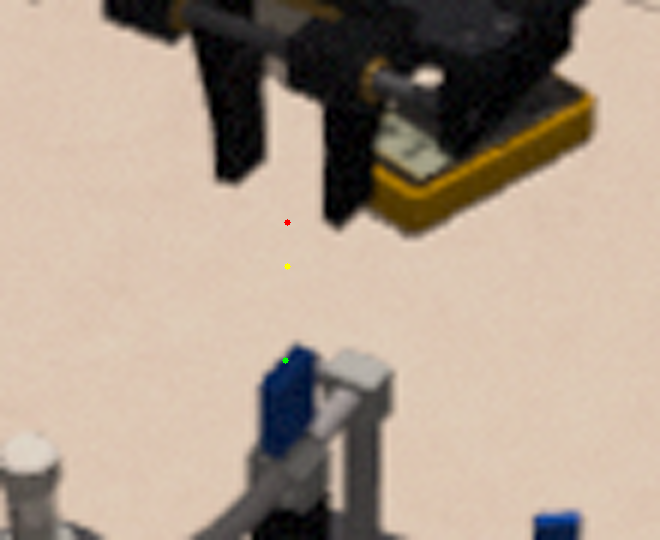

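Tip bottoms appear at (232,182) and (338,228), with midpoint (285,205); the predicted TCP is (288,266). So the tips still look about 28 mm high relative to the state. I'll straddle the fin gently to just above the safe height and look again there.

>>> jog_arm([
  [0, 0, 0],
  [0.1, 0.1, -2],
  [0.1, 0.1, -4],
  [0.1, 0.1, -5],
  [0.1, 0.1, -6],
  [0.1, 0.1, -7],
  [0.1, 0.1, -7.5],
  [0.1, 0.1, -7.8],
  [0.1, 0.1, -7.8],
], turn=[0, 0, 0, 0, 0, 0, 0, 0, 0], grip=[0.4, 0.4, 0.4, 0.4, 0.4, 0.4, 0.4, 0.4, 0.4])

```text
time_s: 3.88
position: [0.4981, 0.0079, 0.1279]
tcp_rot: [[-0.015, 1.0, -0.0], [1.0, 0.015, 0.0], [0.0, -0.0, -1.0]]
force: [-0.5, 0.4, 0.5]
opening: 0.597
grasp_force: 0.0
```

```bash
python3 - <<'E'
from h import *
s=read_state();print(s["position"],s["opening"],s["force"])
o=np.load("off.npy");c=capture("scene");x0,y0=225,140
im=cv2.resize(c["color"][y0:y0+85,x0:x0+110],None,fx=7,fy=7,interpolation=cv2.INTER_CUBIC)
for P,col in((s["position"],(0,255,255)),([.498,.008,.161],(0,255,0))):
    u=(proj(c,P)[0]+o[2:]-[x0,y0])*7;print(u);cv2.circle(im,tuple(int(v) for v in u),3,col,-1)
cv2.imwrite("pics/s4.png",im)
E
```

```text
[0.4981 0.0079 0.1279] 0.5974570061341774 [-0.4841  0.387   0.5407]
[299.1232 356.1582]
[298.2411 280.414 ]
```

View pics/s4.png

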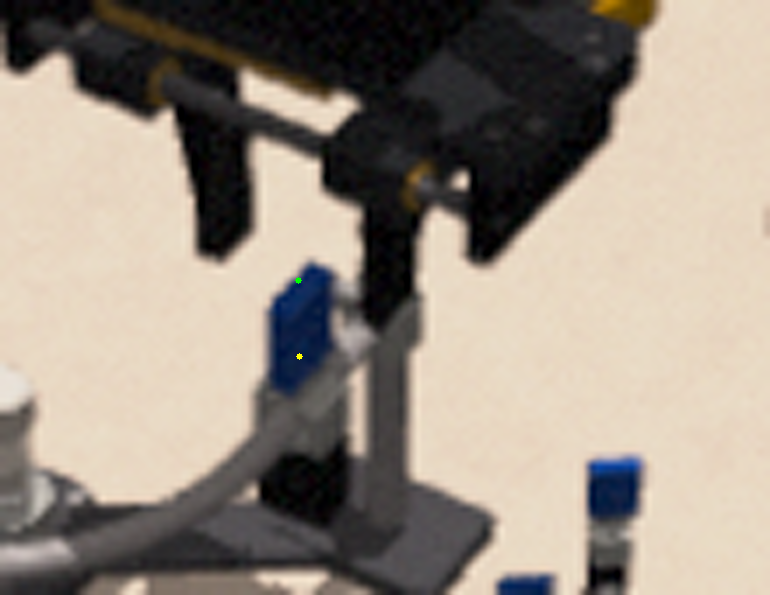

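The fin appears at (300,330), and the tips at (215,258) and (385,325). The body's −x bottom edge runs from (485,262) to (610,135). I'll compare these with the projected gripper geometry to settle the height question.

```bash
python3 - <<'E'
from h import *
c=capture("scene");o=np.load("off.npy");x=.4981;y=.0079;z=.1279
def s4(P): return (proj(c,P)+o[2:]-[225,140])*7
for dz in(0,.03):
    print(dz,"body corners",s4([[x-.095,y+.0375,z+.07+dz],[x-.095,y-.0375,z+.07+dz],[x-.0375,y+.095,z+.07+dz]]).round(),
     "tips in/out",s4([[x+.026,y+.0095,z+dz],[x+.041,y+.0095,z+dz],[x-.026,y+.0095,z+dz],[x-.041,y+.0095,z+dz]]).round())
# small look-alikes / bench heights sanity: rays of fin base etc
print(read_state()["tcp_rot"], read_state()["joint_positions"])
E
```

```text
0 body corners [[493. 376.]
 [623. 236.]
 [218. 413.]] tips in/out [[217. 343.]
 [180. 326.]
 [349. 404.]
 [388. 422.]]
0.03 body corners [[497. 299.]
 [629. 160.]
 [215. 336.]] tips in/out [[215. 274.]
 [177. 257.]
 [349. 335.]
 [389. 352.]]
[[-0.0154  0.9999  0.0007]
 [ 0.9999  0.0154 -0.0001]
 [-0.0001  0.0007 -1.    ]] [-11.9637  25.4478 103.48     0.0019  51.0342 -12.8452]
```

```bash
python3 - <<'E'
from h import *
c=capture("top");o=np.load("off.npy");x=.4981;y=.0079;z=.1279
cv2.imwrite("pics/t5.png",c["color"])
g=c["color"].astype(int).sum(2)
# dark near-black mask region of the gripper body around stand
m=(g<130)
ys,xs=np.nonzero(m[140:215,230:290])
print("rows with dark run (row,first,last,count)")
for r in range(140,226,5):
    k=np.nonzero(m[r,225:295])[0]+225
    print(r,k.min() if len(k) else None,k.max() if len(k) else None,len(k))
for dz in(0,.03):
  for h in(.07,.15):
    print(dz,h,(proj(c,[[x+.095,y+.0375,z+h+dz],[x+.095,y-.0375,z+h+dz],[x-.095,y+.0375,z+h+dz]])+o[:2]).round(1).tolist())
E
```

```text
rows with dark run (row,first,last,count)
140 None None 0
145 None None 0
150 None None 0
155 None None 0
160 None None 0
165 235 269 22
170 232 252 4
175 238 279 6
180 228 283 4
185 234 283 3
190 233 282 4
195 231 271 5
200 229 280 12
205 227 279 24
210 225 268 33
215 243 267 25
220 262 264 3
225 231 250 15
0 0.07 [[245.3, 170.3], [271.2, 171.0], [243.2, 236.2]]
0 0.15 [[244.0, 164.6], [271.7, 165.3], [241.7, 235.1]]
0.03 0.07 [[244.8, 168.3], [271.4, 168.9], [242.7, 235.8]]
0.03 0.15 [[243.4, 162.3], [271.9, 162.9], [241.1, 234.6]]
```

Both x and y agree in the top view, so only the height differs. A safe physical test is to lower 16 mm further with the fingers open, clear of everything, and then close to a 17 mm gap. The 26 mm body would stop the fingers at 0.30, but the fin would not.

>>> jog_arm([
  [0, 0, -0.6],
  [0, 0, -1.2],
  [0, 0, -1.6],
  [0, 0, -1.6],
  [0, 0, -1.6],
  [0, 0, -1.6],
  [0, 0, -1.6],
  [0, 0, -1.6],
], turn=[0, 0, 0, 0, 0, 0, 0, 0], grip=[0.4, 0.4, 0.4, 0.8, 0.8, 0.8, 0.8, 0.8])

```text
time_s: 5.03
position: [0.4982, 0.0079, 0.1121]
tcp_rot: [[-0.015, 1.0, 0.0], [1.0, 0.015, -0.0], [-0.0, 0.0, -1.0]]
force: [0.9, 0.4, 1.3]
opening: 0.215
grasp_force: 0.0
```

The opening passed 0.30 freely, so the images are right and the tips really are about 30 mm above the reported height. I'll lower another 13 mm, then grip the fin.

>>> jog_arm([
  [0, 0, -0.4],
  [0, 0, -0.8],
  [0, 0, -1.1],
  [0, 0, -1.3],
  [0, 0, -1.3],
], turn=[0, 0, 0, 0, 0], grip=[0.8, 0.8, 0.8, 0.8, 0.8])

```text
time_s: 5.65
position: [0.498, 0.008, 0.0987]
tcp_rot: [[-0.015, 1.0, -0.0], [1.0, 0.015, 0.0], [0.0, -0.0, -1.0]]
force: [-0.2, -0.6, -0.4]
opening: 0.197
grasp_force: 0.0
```

```bash
python3 - <<'E'
from h import *
s=read_state();print(s["position"],s["opening"],s["force"],s["moment"])
c=capture("scene");x0,y0=225,140
im=cv2.resize(c["color"][y0:y0+85,x0:x0+110],None,fx=7,fy=7,interpolation=cv2.INTER_CUBIC)
cv2.imwrite("pics/s6.png",im)
E
```

```text
[0.498  0.008  0.0987] 0.19716658418802108 [-0.2243 -0.574  -0.3797] [ 0.0435 -0.0951  0.0042]
```

View pics/s6.png

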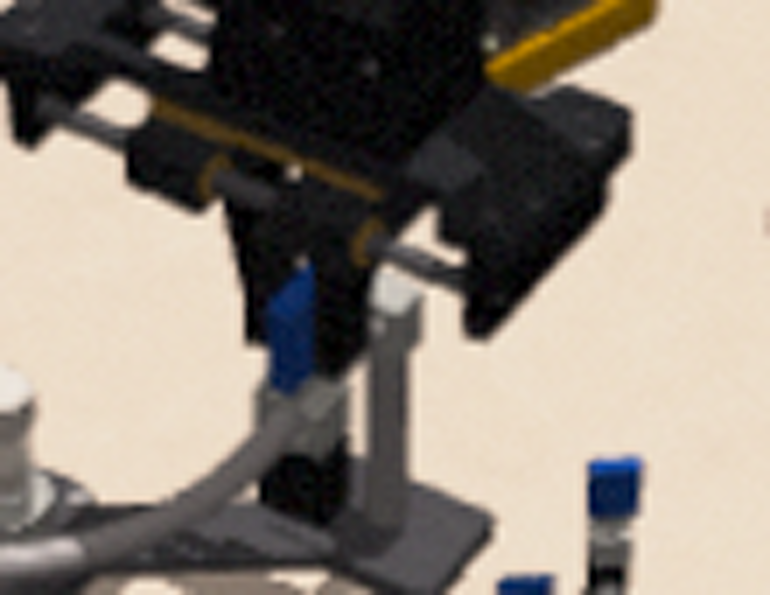

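The fingers straddle the fin correctly: the −x finger tip is at (345,375), just above the fin's base at (290,390). Now I'll grip.

>>> jog_arm([
  [0, 0, 0],
  [0, 0, 0],
  [0, 0, 0],
  [0, 0, 0],
], turn=[0, 0, 0, 0], grip=[1, 1, 1, 1])

```text
time_s: 6.2
position: [0.4985, 0.0078, 0.0991]
tcp_rot: [[-0.015, 1.0, 0.001], [1.0, 0.015, -0.0], [-0.0, 0.001, -1.0]]
force: [1.3, -0.8, 1.0]
opening: 0.115
grasp_force: 30.0
```

```bash
python3 - <<'E'
from h import *
s=read_state();print(s["position"],s["opening"],s["force"],s["moment"],s["grasp_force"])
E
```

```text
[0.4985 0.0078 0.0991] 0.11521692537322398 [ 1.2997 -0.7984  0.9565] [-0.0496 -0.1955 -0.0788] 29.950669433455914
```

>>> jog_arm([
  [0, 0, 0.1],
  [0, 0, 0.2],
  [0, 0, 0.2],
  [0, 0, 0.2],
], turn=[0, 0, 0, 0], grip=[1, 1, 1, 1])

```text
time_s: 6.7
position: [0.4979, 0.008, 0.1008]
tcp_rot: [[-0.015, 1.0, -0.0], [1.0, 0.015, 0.0], [0.0, -0.0, -1.0]]
force: [-0.3, 0.4, -1.2]
opening: 0.111
grasp_force: 30.0
```

>>> jog_arm([
  [0.1, 0, 0],
  [0.2, 0, 0],
  [0.2, 0, 0],
], turn=[0, 0, 0], grip=[1, 1, 1])

```text
time_s: 7.08
position: [0.5003, 0.0079, 0.1009]
tcp_rot: [[-0.015, 1.0, 0.0], [1.0, 0.015, -0.0], [-0.0, 0.0, -1.0]]
force: [-0.2, -0.1, -1.6]
opening: 0.111
grasp_force: 30.0
```

>>> jog_arm([
  [-0.2, 0, 0],
  [-0.4, 0, 0],
  [-0.4, 0, 0],
], turn=[0, 0, 0], grip=[1, 1, 1])

```text
time_s: 7.45
position: [0.4969, 0.0078, 0.1011]
tcp_rot: [[-0.015, 1.0, 0.002], [1.0, 0.015, -0.0], [-0.0, 0.002, -1.0]]
force: [2.1, 0.3, -4.0]
opening: 0.109
grasp_force: 29.9
```

>>> jog_arm([
  [0.3, 0, 0],
  [0.55, 0, 0],
  [0.55, 0, 0],
], turn=[0, 0, 0], grip=[1, 1, 1])

```text
time_s: 7.82
position: [0.5007, 0.008, 0.1007]
tcp_rot: [[-0.016, 1.0, -0.002], [1.0, 0.016, 0.0], [0.0, -0.002, -1.0]]
force: [-1.8, -0.9, -0.9]
opening: 0.113
grasp_force: 30.0
```

>>> jog_arm([
  [0.05, 0, 0],
  [0.1, 0, 0],
  [0.1, 0, 0],
], turn=[0, 0, 0], grip=[1, 1, 1])

```text
time_s: 8.2
position: [0.5009, 0.0081, 0.1007]
tcp_rot: [[-0.016, 1.0, -0.003], [1.0, 0.016, 0.0], [0.0, -0.003, -1.0]]
force: [-4.6, -2.2, 0.2]
opening: 0.107
grasp_force: 30.0
```

The stiffness is about 2.8 N/mm and the free play is centred at x ≈ 0.4988. I'll recentre and slide along the straight, then feel again there to get the rod's direction.

>>> jog_arm([
  [-0.37, 0, 0],
  [-0.37, 0, 0],
  [-0.38, 0.4, 0],
  [-0.38, 0.8, 0],
  [-0.39, 1.2, 0],
  [-0.4, 1.6, 0],
  [-0.4, 2.0, 0],
  [-0.41, 2.4, 0],
  [-0.41, 2.6, 0],
  [-0.41, 2.6, 0],
  [-0.41, 2.6, 0],
], turn=[0, 0, 0, 0, 0, 0, 0, 0, 0, 0, 0], grip=[1, 1, 1, 1, 1, 1, 1, 1, 1, 1, 1])

```text
time_s: 9.57
position: [0.4986, 0.0338, 0.1009]
tcp_rot: [[-0.015, 1.0, 0.0], [1.0, 0.015, -0.0], [-0.0, 0.0, -1.0]]
force: [-0.8, -0.4, -1.8]
opening: 0.113
grasp_force: 30.0
```

>>> jog_arm([
  [0.15, 0, 0],
  [0.3, 0, 0],
  [0.3, 0, 0],
], turn=[0, 0, 0], grip=[1, 1, 1])

```text
time_s: 9.95
position: [0.4998, 0.0339, 0.1007]
tcp_rot: [[-0.016, 1.0, -0.004], [1.0, 0.016, 0.0], [0.0, -0.004, -1.0]]
force: [-3.6, -0.8, 0.7]
opening: 0.114
grasp_force: 30.0
```

>>> jog_arm([
  [-0.3, 0, 0],
  [-0.6, 0, 0],
  [-0.6, 0, 0],
], turn=[0, 0, 0], grip=[1, 1, 1])

```text
time_s: 10.32
position: [0.496, 0.0339, 0.1011]
tcp_rot: [[-0.015, 1.0, 0.001], [1.0, 0.015, -0.0], [-0.0, 0.001, -1.0]]
force: [0.3, 0.1, -1.9]
opening: 0.11
grasp_force: 30.0
```

```bash
sed -i 's#^exec(src)#src=src.replace("return np.r_[","feel=[(lambda w:(np.interp(yy,w[:,1],w[:,0])-xx)/.0006)(rod(p,np.linspace(0,.075,20))) for xx,yy in((.4988,.008),(.4979,.034))]\\n    return np.r_[feel,")\nexec(src)#' fit2.py
python3 fit2.py
cat > plan.py <<'E'
from h import *
# usage: plan.py cx cy ch(deg)  s0 s1 n [lat mm outward]
a=[float(v) for v in sys.argv[1:]];p=np.load("p.npy");lat=a[6]/1000 if len(a)>6 else 0
for s in np.linspace(a[3],a[4],int(a[5])):
    w=rod(p,[s])[0];h=w[2];x,y=w[0]-lat*np.sin(h),w[1]+lat*np.cos(h)
    print("s %.4f  d [%.2f, %.2f] turn %.1f   abs %.4f %.4f h %.1f"%(s,(x-a[0])*100,(y-a[1])*100,np.degrees(h)-a[2],x,y,np.degrees(h)))
E
python3 - <<'E'
from h import *
p=np.load("p.npy")
ss=np.linspace(.03,.075,50);w=rod(p,ss);print("s at y=.034",np.interp(.034,w[:,1],ss))
E
python3 plan.py .4954 .034 90.9 .069 .133 13
```

```text
[ 0.6081  0.0417  0.019  -0.1089  0.1931 -0.9156 -1.0972] 12.211951554710511
[-0.0393  0.2311 -0.1143  0.23    0.1105  0.1393 -0.0577  0.1072  0.1803
 -0.1936  0.0804  0.5941  0.0405 -0.1894 -0.5424 -0.9455 -0.0466  0.8267
 -0.8443  0.4052 -0.0545  0.0966 -0.4578 -0.5486]
sd [0.0005 0.0017 0.0134]
home [[0.6077 0.1594 0.3681]] pivot [[0.4987 0.0096 1.5898]]
triang fin top [0.4979 0.0093 0.1632] [0.4923 0.0062 0.1625]
s at y=.034 0.06940581793769851
s 0.0690  d [0.29, -0.04] turn 0.2   abs 0.4983 0.0336 h 91.1
s 0.0743  d [0.28, 0.49] turn 0.2   abs 0.4982 0.0389 h 91.1
s 0.0797  d [0.28, 1.03] turn -2.2   abs 0.4982 0.0443 h 88.7
s 0.0850  d [0.30, 1.56] turn -5.0   abs 0.4984 0.0496 h 85.9
s 0.0903  d [0.35, 2.09] turn -7.8   abs 0.4989 0.0549 h 83.1
s 0.0957  d [0.43, 2.62] turn -10.6   abs 0.4997 0.0602 h 80.3
s 0.1010  d [0.53, 3.14] turn -13.4   abs 0.5007 0.0654 h 77.5
s 0.1063  d [0.66, 3.66] turn -16.1   abs 0.5020 0.0706 h 74.8
s 0.1117  d [0.81, 4.17] turn -18.9   abs 0.5035 0.0757 h 72.0
s 0.1170  d [0.99, 4.67] turn -21.7   abs 0.5053 0.0807 h 69.2
s 0.1223  d [1.19, 5.17] turn -24.5   abs 0.5073 0.0857 h 66.4
s 0.1277  d [1.41, 5.65] turn -27.2   abs 0.5095 0.0905 h 63.7
s 0.1330  d [1.66, 6.12] turn -30.0   abs 0.5120 0.0952 h 60.9
```

>>> jog_arm([
  [0.26, 0, 0],
  [0.26, 0.25, 0],
  [0.26, 0.5, 0],
  [0.27, 1.03, 0],
  [0.29, 1.56, 0],
  [0.34, 2.09, 0],
  [0.42, 2.62, 0],
  [0.53, 3.14, 0],
  [0.53, 3.14, 0],
  [0.53, 3.14, 0],
], turn=[0, 0, 0, -2.2, -5, -7.8, -10.6, -13.4, -13.4, -13.4], grip=[1, 1, 1, 1, 1, 1, 1, 1, 1, 1])

```text
time_s: 11.58
position: [0.5007, 0.0653, 0.1009]
tcp_rot: [[0.216, 0.976, -0.0], [0.976, -0.216, -0.0], [-0.0, -0.0, -1.0]]
force: [0.4, 0.2, -1.5]
opening: 0.113
grasp_force: 30.0
```

>>> jog_arm([
  [0.13, 0.52, 0],
  [0.28, 1.03, 0],
  [0.46, 1.53, 0],
  [0.66, 2.03, 0],
  [0.88, 2.51, 0],
  [1.13, 2.98, 0],
  [1.13, 2.98, 0],
  [1.13, 2.98, 0],
], turn=[-2.7, -5.5, -8.3, -11.1, -13.8, -16.6, -16.6, -16.6], grip=[1, 1, 1, 1, 1, 1, 1, 1])

```text
time_s: 12.58
position: [0.5119, 0.0949, 0.1009]
tcp_rot: [[0.486, 0.874, -0.0], [0.874, -0.486, -0.0], [-0.0, -0.0, -1.0]]
force: [-0.8, -0.3, -2.0]
opening: 0.116
grasp_force: 30.0
```

```bash
python3 -c "
from h import *
s=read_state();print(s['position'],s['force'],s['moment'])"; python3 plan.py .5120 .0952 60.9 .133 .197 13
```

```text
[0.5119 0.0949 0.1009] [-0.7782 -0.3033 -2.0409] [-0.0116 -0.0399  0.0442]
s 0.1330  d [0.00, 0.00] turn -0.0   abs 0.5120 0.0952 h 60.9
s 0.1383  d [0.27, 0.46] turn -2.8   abs 0.5147 0.0998 h 58.1
s 0.1437  d [0.57, 0.91] turn -5.6   abs 0.5177 0.1043 h 55.3
s 0.1490  d [0.88, 1.34] turn -8.4   abs 0.5208 0.1086 h 52.5
s 0.1543  d [1.21, 1.75] turn -11.1   abs 0.5241 0.1127 h 49.8
s 0.1597  d [1.57, 2.15] turn -13.9   abs 0.5277 0.1167 h 47.0
s 0.1650  d [1.94, 2.53] turn -16.7   abs 0.5314 0.1205 h 44.2
s 0.1703  d [2.33, 2.90] turn -19.5   abs 0.5353 0.1242 h 41.4
s 0.1757  d [2.74, 3.24] turn -22.2   abs 0.5394 0.1276 h 38.7
s 0.1810  d [3.17, 3.56] turn -25.0   abs 0.5437 0.1308 h 35.9
s 0.1863  d [3.61, 3.86] turn -27.8   abs 0.5481 0.1338 h 33.1
s 0.1917  d [4.06, 4.14] turn -30.6   abs 0.5526 0.1366 h 30.3
s 0.1970  d [4.53, 4.40] turn -33.4   abs 0.5573 0.1392 h 27.5
```

>>> jog_arm([
  [0.27, 0.46, 0],
  [0.57, 0.91, 0],
  [0.88, 1.34, 0],
  [1.21, 1.75, 0],
  [1.57, 2.15, 0],
  [1.94, 2.53, 0],
  [1.94, 2.53, 0],
  [1.94, 2.53, 0],
], turn=[-2.8, -5.6, -8.4, -11.1, -13.9, -16.7, -16.7, -16.7], grip=[1, 1, 1, 1, 1, 1, 1, 1])

```text
time_s: 13.58
position: [0.5311, 0.1201, 0.1009]
tcp_rot: [[0.717, 0.698, -0.001], [0.698, -0.717, -0.0], [-0.001, -0.0, -1.0]]
force: [-0.1, -0.8, -1.3]
opening: 0.109
grasp_force: 30.0
```

>>> jog_arm([
  [-0.1, 0.1, 0],
  [-0.2, 0.2, 0],
  [-0.2, 0.2, 0],
], turn=[0, 0, 0], grip=[1, 1, 1])

```text
time_s: 13.95
position: [0.5306, 0.1212, 0.101]
tcp_rot: [[0.717, 0.697, 0.002], [0.697, -0.717, -0.002], [0.0, 0.003, -1.0]]
force: [1.8, -4.2, -4.9]
opening: 0.111
grasp_force: 29.9
```

>>> jog_arm([
  [0.2, -0.2, 0],
  [0.4, -0.4, 0],
  [0.4, -0.4, 0],
], turn=[0, 0, 0], grip=[1, 1, 1])

```text
time_s: 14.32
position: [0.5333, 0.1186, 0.1009]
tcp_rot: [[0.717, 0.697, -0.001], [0.697, -0.717, 0.0], [-0.0, -0.001, -1.0]]
force: [0.3, 0.2, -2.4]
opening: 0.114
grasp_force: 30.0
```

```bash
sed -i 's#for xx,yy in((.4988,.008),(.4979,.034))\]#for xx,yy in((.4988,.008),(.4979,.034))]+[(np.hypot(.5320-rod(p,[.165])[0,0]+0,.1199-rod(p,[.165])[0,1])*0 + (-(.5320-rod(p,[.165])[0,0])*np.sin(rod(p,[.165])[0,2])+(.1199-rod(p,[.165])[0,1])*np.cos(rod(p,[.165])[0,2])))/.0006]#' fit2.py
python3 fit2.py; python3 plan.py .5334 .1185 44.2 .165 .213 10
```

```text
[ 0.6082  0.0408  0.0193 -0.3784  0.2223 -1.0879 -0.855 ] 12.396027085526669
[-0.0008  0.2652 -0.103  -0.0969  0.2498  0.128   0.1514 -0.0518  0.1062
  0.1726 -0.208   0.1087  0.6259  0.0658 -0.1762 -0.542  -0.9569 -0.0684
  0.8091 -0.8284  0.4086 -0.1892  0.1111 -0.544  -0.4275]
sd [0.0005 0.0008 0.0134]
home [[0.6078 0.1585 0.3683]] pivot [[0.4988 0.0087 1.5901]]
triang fin top [0.498  0.0085 0.1633] [0.4923 0.0054 0.1626]
s 0.1650  d [-0.19, 0.11] turn 0.0   abs 0.5315 0.1196 h 44.2
s 0.1703  d [0.20, 0.47] turn -2.8   abs 0.5354 0.1232 h 41.4
s 0.1757  d [0.61, 0.82] turn -5.5   abs 0.5395 0.1267 h 38.7
s 0.1810  d [1.03, 1.14] turn -8.3   abs 0.5437 0.1299 h 35.9
s 0.1863  d [1.47, 1.44] turn -11.1   abs 0.5481 0.1329 h 33.1
s 0.1917  d [1.92, 1.72] turn -13.9   abs 0.5526 0.1357 h 30.3
s 0.1970  d [2.39, 1.98] turn -16.6   abs 0.5573 0.1383 h 27.6
s 0.2023  d [2.87, 2.21] turn -19.4   abs 0.5621 0.1406 h 24.8
s 0.2077  d [3.36, 2.43] turn -22.2   abs 0.5670 0.1428 h 22.0
s 0.2130  d [3.85, 2.62] turn -23.1   abs 0.5719 0.1447 h 21.1
```

>>> jog_arm([
  [-0.15, 0.1, 0],
  [0.2, 0.47, 0],
  [0.61, 0.82, 0],
  [1.03, 1.14, 0],
  [1.47, 1.44, 0],
  [1.92, 1.72, 0],
  [2.39, 1.98, 0],
  [2.87, 2.21, 0],
  [3.36, 2.43, 0],
  [3.36, 2.43, 0],
  [3.36, 2.43, 0],
], turn=[0, -2.8, -5.5, -8.3, -11.1, -13.9, -16.6, -19.4, -22.2, -22.2, -22.2], grip=[1, 1, 1, 1, 1, 1, 1, 1, 1, 1, 1])

```text
time_s: 15.7
position: [0.5667, 0.1429, 0.1009]
tcp_rot: [[0.927, 0.375, -0.001], [0.375, -0.927, 0.0], [-0.0, -0.0, -1.0]]
force: [-0.0, 0.8, -1.8]
opening: 0.115
grasp_force: 30.0
```

>>> jog_arm([
  [-0.05, 0.12, 0],
  [-0.1, 0.25, 0],
  [-0.1, 0.25, 0],
], turn=[0, 0, 0], grip=[1, 1, 1])

```text
time_s: 16.08
position: [0.5661, 0.1443, 0.1009]
tcp_rot: [[0.927, 0.375, -0.0], [0.375, -0.927, -0.002], [-0.001, 0.002, -1.0]]
force: [-0.2, -4.7, -1.9]
opening: 0.112
grasp_force: 29.9
```

>>> jog_arm([
  [0.1, -0.25, 0],
  [0.2, -0.5, 0],
  [0.2, -0.5, 0],
], turn=[0, 0, 0], grip=[1, 1, 1])

```text
time_s: 16.45
position: [0.5682, 0.1408, 0.101]
tcp_rot: [[0.928, 0.374, 0.0], [0.374, -0.928, 0.001], [0.001, -0.001, -1.0]]
force: [-0.9, 0.4, -2.6]
opening: 0.11
grasp_force: 30.0
```

```bash
python3 - <<'E'
t=open("fit2.py").read()
t=t.replace("return np.r_[feel,","w4=rod(p,[.2077])[0]\\n    feel.append((-(.5672-w4[0])*np.sin(w4[2])+(.1422-w4[1])*np.cos(w4[2]))/.0006)\\n    return np.r_[feel,")
open("fit2.py","w").write(t)
E
python3 fit2.py; python3 plan.py .5680 .1403 22 .2077 .2557 13 0.4
```

```text
[ 0.6081  0.0404  0.0206 -0.4928  0.2122 -1.1706 -0.7677] 12.601183970764241
[-0.0142  0.2292  0.0645 -0.1642 -0.0982  0.2576  0.137   0.1571 -0.05
  0.1041  0.1665 -0.2176  0.1146  0.6433  0.0821 -0.1694 -0.5451 -0.9693
 -0.0903  0.8166 -0.803   0.4    -0.2464  0.1061 -0.5853 -0.3838]
sd [0.0004 0.0006 0.0132]
home [[0.6076 0.1581 0.3696]] pivot [[0.4988 0.0081 1.5914]]
triang fin top [0.4979 0.0082 0.1633] [0.4923 0.0051 0.1626]
s 0.2077  d [-0.13, 0.24] turn 0.1   abs 0.5667 0.1427 h 22.1
s 0.2117  d [0.24, 0.38] turn -0.8   abs 0.5704 0.1441 h 21.2
s 0.2157  d [0.61, 0.53] turn -0.8   abs 0.5741 0.1456 h 21.2
s 0.2197  d [0.99, 0.67] turn -0.8   abs 0.5779 0.1470 h 21.2
s 0.2237  d [1.36, 0.82] turn -0.8   abs 0.5816 0.1485 h 21.2
s 0.2277  d [1.73, 0.96] turn -0.8   abs 0.5853 0.1499 h 21.2
s 0.2317  d [2.11, 1.11] turn -0.8   abs 0.5891 0.1514 h 21.2
s 0.2357  d [2.48, 1.25] turn -0.8   abs 0.5928 0.1528 h 21.2
s 0.2397  d [2.85, 1.40] turn -0.8   abs 0.5965 0.1543 h 21.2
s 0.2437  d [3.22, 1.54] turn -0.8   abs 0.6002 0.1557 h 21.2
s 0.2477  d [3.60, 1.68] turn -0.8   abs 0.6040 0.1571 h 21.2
s 0.2517  d [3.97, 1.83] turn -0.8   abs 0.6077 0.1586 h 21.2
s 0.2557  d [4.34, 1.97] turn -0.8   abs 0.6114 0.1600 h 21.2
```

Now I'll advance to just past roller contact, slowly.

>>> jog_arm([
  [-0.13, 0.22, 0],
  [0.05, 0.3, 0],
  [0.24, 0.38, 0],
  [0.43, 0.45, 0],
  [0.61, 0.52, 0],
  [0.8, 0.6, 0],
  [0.99, 0.67, 0],
  [0.99, 0.67, 0],
], turn=[0, -0.4, -0.8, -0.8, -0.8, -0.8, -0.8, -0.8], grip=[1, 1, 1, 1, 1, 1, 1, 1])

```text
time_s: 17.45
position: [0.5787, 0.1469, 0.1009]
tcp_rot: [[0.932, 0.361, 0.001], [0.361, -0.932, -0.0], [0.001, 0.0, -1.0]]
force: [1.7, -4.7, -4.1]
opening: 0.114
grasp_force: 29.9
```

>>> jog_arm([
  [0.03, -0.07, 0],
  [0.21, 0, 0],
  [0.4, 0.08, 0],
  [0.59, 0.15, 0],
  [0.77, 0.22, 0],
  [0.77, 0.22, 0],
], turn=[0, 0, 0, 0, 0, 0], grip=[1, 1, 1, 1, 1, 1])

```text
time_s: 18.2
position: [0.5861, 0.1492, 0.101]
tcp_rot: [[0.932, 0.361, 0.001], [0.361, -0.932, 0.0], [0.001, 0.0, -1.0]]
force: [1.5, -3.8, -3.2]
opening: 0.107
grasp_force: 29.9
```

>>> jog_arm([
  [0.19, 0.07, 0],
  [0.37, 0.14, 0],
  [0.56, 0.22, 0],
  [0.75, 0.29, 0],
  [0.93, 0.36, 0],
  [1.12, 0.43, 0],
  [1.12, 0.43, 0],
], turn=[0, 0, 0, 0, 0, 0, 0], grip=[1, 1, 1, 1, 1, 1, 1])

```text
time_s: 19.08
position: [0.5977, 0.1538, 0.1011]
tcp_rot: [[0.933, 0.361, 0.002], [0.361, -0.933, 0.001], [0.002, -0.0, -1.0]]
force: [2.8, -2.1, -3.5]
opening: 0.114
grasp_force: 29.9
```

>>> jog_arm([
  [0.09, 0.04, 0],
  [0.19, 0.07, 0],
  [0.19, 0.07, 0],
], turn=[0, 0, 0], grip=[1, 1, 1])

```text
time_s: 19.45
position: [0.5992, 0.1544, 0.1011]
tcp_rot: [[0.933, 0.361, 0.001], [0.361, -0.933, 0.0], [0.001, -0.0, -1.0]]
force: [2.0, -1.4, -3.0]
opening: 0.111
grasp_force: 29.9
```

>>> jog_arm([
  [0.09, 0.04, 0],
  [0.19, 0.07, 0],
  [0.19, 0.07, 0],
], turn=[0, 0, 0], grip=[1, 1, 1])

```text
time_s: 19.82
position: [0.6003, 0.1551, 0.101]
tcp_rot: [[0.932, 0.361, -0.001], [0.361, -0.932, 0.0], [-0.001, -0.001, -1.0]]
force: [1.3, -1.8, -1.0]
opening: 0.109
grasp_force: 29.9
```

>>> jog_arm([
  [0.05, 0.02, 0],
  [0.09, 0.04, 0],
  [0.09, 0.04, 0],
], turn=[0, 0, 0], grip=[1, 1, 1])

```text
time_s: 20.2
position: [0.6008, 0.1555, 0.1007]
tcp_rot: [[0.932, 0.361, -0.002], [0.361, -0.932, 0.0], [-0.001, -0.001, -1.0]]
force: [0.2, -0.1, -1.4]
opening: 0.115
grasp_force: 30.0
```

```bash
python3 - <<'E'
from h import *
s=read_state();F=s["force"];a=np.array([.933,.361,0]);b=np.array([-.361,.933,0]);print(s["position"],"along",F@a,"out",F@b,"z",F[2],s["moment"])
c=capture("scene");cv2.imwrite("pics/s7.png",c["color"])
# blobs: red plunger, orange roller
hsv=cv2.cvtColor(c["color"],cv2.COLOR_BGR2HSV);o=cv2.inRange(hsv,(5,150,120),(18,255,255));r=cv2.inRange(hsv,(0,140,60),(4,255,255))|cv2.inRange(hsv,(172,140,60),(180,255,255))
for n,m in(("orange",o),("red",r)):
    ys,xs=np.nonzero(m[200:250,165:225]);print(n,len(xs),(xs.mean()+165,ys.mean()+200) if len(xs) else None)
import pickle
c=pickle.load(open("c0.pkl","rb"))["scene"];hsv=cv2.cvtColor(c["color"],cv2.COLOR_BGR2HSV);o=cv2.inRange(hsv,(5,150,120),(18,255,255));r=cv2.inRange(hsv,(0,140,60),(4,255,255))|cv2.inRange(hsv,(172,140,60),(180,255,255))
for n,m in(("orange",o),("red",r)):
    ys,xs=np.nonzero(m[200:250,165:225]);print("start",n,len(xs),(xs.mean()+165,ys.mean()+200) if len(xs) else None)
E
```

```text
[0.6008 0.1555 0.1007] along 0.12801058141562088 out -0.20779648220105906 z -1.3583573000485496 [-0.0602  0.1856  0.001 ]
orange 35 (np.float64(196.31428571428572), np.float64(222.74285714285713))
red 0 None
start orange 43 (np.float64(196.04651162790697), np.float64(222.90697674418604))
start red 8 (np.float64(189.0), np.float64(223.5))
```

The roller is back at its starting pixel and the side force is gone, so the carrier is about 1 mm from home or already there. I'll press gently in small steps.

>>> jog_arm([
  [0.05, 0.02, 0],
  [0.09, 0.04, 0],
  [0.09, 0.04, 0],
], turn=[0, 0, 0], grip=[1, 1, 1])

```text
time_s: 20.62
position: [0.6014, 0.1556, 0.1007]
tcp_rot: [[0.932, 0.361, -0.002], [0.361, -0.932, -0.0], [-0.002, -0.001, -1.0]]
force: [-2.7, -0.3, -0.9]
opening: 0.114
grasp_force: 30.0
```

```bash
cat > f.py <<'E'
from h import *
s=read_state();F=s["force"];a=np.array([.933,.361,0]);b=np.array([-.361,.933,0]);print(s["position"],"s",s["position"]@a,"along",F@a,"out",F@b,"z",F[2],s["moment"])
E
python3 f.py
```

```text
[0.6014 0.1556 0.1007] s 0.617224023374903 along -2.6100355150767367 out 0.664363031242269 z -0.9035005794060327 [-0.0171  0.6344  0.0454]
```

Push is 2.6 N with a sharp rise, so the carrier is at the end block. I'll press slightly more, lower it to hang on the rod, and read.

>>> jog_arm([
  [0.03, 0.01, 0],
  [0.03, 0.01, 0],
  [0.03, 0.01, -0.08],
  [0.03, 0.01, -0.16],
  [0.03, 0.01, -0.16],
], turn=[0, 0, 0, 0, 0], grip=[1, 1, 1, 1, 1])

```text
time_s: 21.25
position: [0.6016, 0.1555, 0.0999]
tcp_rot: [[0.932, 0.362, -0.002], [0.362, -0.932, -0.001], [-0.002, -0.0, -1.0]]
force: [-6.7, -0.9, 4.3]
opening: 0.11
grasp_force: 30.0
```

```bash
python3 f.py
```

```text
[0.6016 0.1555 0.0999] s 0.6173976984927103 along -6.553539195611457 out 1.5672931126715977 z 4.320989140190351 [-0.1793  1.2277  0.0652]
```

That force is higher than I want, so I'll ease off at once.

>>> jog_arm([
  [-0.07, -0.03, 0.08],
  [-0.07, -0.03, 0.08],
], turn=[0, 0], grip=[1, 1])

```text
time_s: 21.5
position: [0.6015, 0.1555, 0.1]
tcp_rot: [[0.932, 0.361, -0.001], [0.361, -0.932, 0.0], [-0.001, -0.0, -1.0]]
force: [-3.5, -1.9, 0.1]
opening: 0.111
grasp_force: 30.0
```

```bash
python3 f.py
```

```text
[0.6015 0.1555 0.1   ] s 0.6173586927222678 along -3.990050685043708 out -0.5348898409735623 z 0.11734416374604884 [-0.0364  0.9224  0.0699]
```

>>> jog_arm([
  [-0.06, -0.02, 0],
  [-0.06, -0.02, 0],
  [-0.06, -0.02, 0],
  [-0.06, -0.02, 0],
  [-0.06, -0.02, 0],
  [-0.06, -0.02, 0],
], turn=[0, 0, 0, 0, 0, 0], grip=[1, 0.75, 0.75, 0.75, 0.75, 0.75])

```text
time_s: 22.25
position: [0.6018, 0.1552, 0.1002]
tcp_rot: [[0.932, 0.361, 0.001], [0.361, -0.932, 0.0], [0.001, 0.0, -1.0]]
force: [-0.3, 0.3, 0.3]
opening: 0.253
grasp_force: 0.0
```

```bash
python3 f.py; python3 - <<'E'
from h import *
c=capture("scene");hsv=cv2.cvtColor(c["color"],cv2.COLOR_BGR2HSV)
for n,m in(("orange",cv2.inRange(hsv,(5,150,120),(18,255,255))),("red",cv2.inRange(hsv,(0,140,60),(4,255,255))|cv2.inRange(hsv,(172,140,60),(180,255,255))),("blue",cv2.inRange(hsv,(105,120,40),(130,255,255)))):
    ys,xs=np.nonzero(m[190:250,165:235]);print(n,len(xs),(xs.mean()+165,ys.mean()+190) if len(xs) else None)
E
```

```text
[0.6018 0.1552 0.1002] s 0.6174585997284028 along -0.17097567186129506 out 0.4159390994821674 z 0.2532922401840728 [-0.0066  0.0129  0.024 ]
orange 32 (np.float64(196.3125), np.float64(222.8125))
red 0 None
blue 55 (np.float64(193.94545454545454), np.float64(206.16363636363636))
```

>>> jog_arm([
  [0, 0, 0],
  [0, 0, 0.5],
  [0, 0, 1.5],
  [0, 0, 3],
  [0, 0, 5],
  [0, 0, 8],
  [0, 0, 12],
  [0, 0, 15],
  [0, 0, 15],
], turn=[0, 0, 0, 0, 0, 0, 0, 0, 0], grip=[0.65, 0.65, 0.65, 0.65, 0.65, 0.65, 0.65, 0.65, 0.65])

```text
time_s: 23.42
position: [0.6037, 0.1555, 0.2544]
tcp_rot: [[0.932, 0.361, 0.008], [0.361, -0.932, 0.001], [0.008, 0.002, -1.0]]
force: [-0.1, 0.3, -0.1]
opening: 0.348
grasp_force: 0.0
```

```bash
python3 f.py; python3 - <<'E'
from h import *
p=np.load("p.npy");o=np.load("off.npy")
c=capture("scene");hsv=cv2.cvtColor(c["color"],cv2.COLOR_BGR2HSV)
for n,m in(("orange",cv2.inRange(hsv,(5,150,120),(18,255,255))),("red",cv2.inRange(hsv,(0,140,60),(4,255,255))|cv2.inRange(hsv,(172,140,60),(180,255,255))),("blue",cv2.inRange(hsv,(105,120,40),(130,255,255)))):
    ys,xs=np.nonzero(m[180:250,165:235]);print(n,len(xs),(xs.mean()+165,ys.mean()+180,xs.min()+165,xs.max()+165,ys.min()+180,ys.max()+180) if len(xs) else None)
for s in(SH-.006,SH-.003,SH,SH+.003):
    w=rod(p,[s])[0];print(s-SH,proj(c,[w[0],w[1],.143])+o[2:])
E
```

```text
[0.6037 0.1555 0.2544] s 0.6193792880715462 along -0.009610211838777832 out 0.3076714392235061 z -0.05497131575991657 [ 0.0143 -0.0206  0.0472]
orange 0 None
red 0 None
blue 163 (np.float64(189.6319018404908), np.float64(205.99386503067484), np.int64(183), np.int64(196), np.int64(199), np.int64(213))
-0.006000000000000005 [[188.6095 206.1336]]
-0.0030000000000000027 [[187.3058 205.9197]]
0.0 [[186.0035 205.7061]]
0.0030000000000000027 [[184.7028 205.4927]]
```

The carrier is released. I'll swing the arm clear so both cameras can see the result.

>>> jog_arm([
  [0, 0, 3],
  [-5, -10, 3],
  [-10, -20, 3],
  [-15, -30, 3],
  [-20, -36, 3],
  [-22, -42, 3],
  [-24, -48, 3],
  [-24, -48, 3],
], turn=[0, 0, 0, 0, 0, 0, 0, 0], grip=[0.65, 0.65, 0.65, 0.65, 0.65, 0.65, 0.65, 0.65])

```text
time_s: 24.48
position: [0.4017, -0.2355, 0.279]
tcp_rot: [[0.932, 0.361, -0.002], [0.361, -0.932, 0.002], [-0.001, -0.002, -1.0]]
force: [1.3, 0.0, -0.9]
opening: 0.352
grasp_force: 0.0
```

```bash
python3 - <<'E'
from h import *
import pickle
p=np.load("p.npy");o=np.load("off.npy");d=pickle.load(open("c0.pkl","rb"));print(p)
cols={"orange":((5,130,70),(18,255,255)),"blue":((105,120,40),(130,255,255))}
new={}
for n,of in(("scene",o[2:]),("top",o[:2])):
    c=capture(n);new[n]=c;pickle.dump(new,open("c9.pkl","wb"))
    box=(slice(180,250),slice(165,235)) if n=="scene" else (slice(150,225),slice(185,290))
    for lab,cc in(("start",d[n]),("now",c)):
        hsv=cv2.cvtColor(cc["color"],cv2.COLOR_BGR2HSV)
        for k,(lo,hi) in cols.items():
            ys,xs=np.nonzero(cv2.inRange(hsv,lo,hi)[box]);
            if len(xs):print(n,lab,k,len(xs),round(xs.mean()+box[1].start,2),round(ys.mean()+box[0].start,2),xs.min()+box[1].start,xs.max()+box[1].start,ys.min()+box[0].start,ys.max()+box[0].start)
    w=rod(p,[SH])[0];a=np.array([np.cos(w[2]),np.sin(w[2])]);b=np.array([-a[1],a[0]])
    q=[[*(w[:2]+u*a+v*b),.12] for u,v in((.01,.016),(.01,-.016),(.026,.016),(.026,-.016))]
    uv=proj(c,q)+of;print(n,"block corners",uv.round(1).tolist(), "zoom0",((uv-[185,155])*7 if n=="top" else (uv-[160,165])*4.8).round().tolist())
    print(" fin top at home",(proj(c,[*w[:2],.161])+of).round(1), "fin top at -7mm",(proj(c,[*(w[:2]-.007*a),.161])+of).round(1))
    # grey levels along rod axis direction at block-top height in start image
    print(" start profile along rod z=.12:",[(u,int(cv2.cvtColor(d[n]["color"],cv2.COLOR_BGR2GRAY)[tuple(np.round((proj(c,[*(w[:2]+u*.001*a-.012*b),.12])+of)[0][::-1]).astype(int))])) for u in range(-10,34,2)])
E
```

```text
[0.6081 0.0404 0.0206]
scene start orange 51 195.98 223.18 191 200 220 227
scene now orange 57 196.44 223.6 192 200 220 228
scene now blue 166 189.66 205.87 183 196 199 213
scene block corners [[180.5, 217.5], [185.7, 207.4], [173.6, 216.4], [179.0, 206.3]] zoom0 [[98.0, 252.0], [123.0, 204.0], [65.0, 247.0], [91.0, 198.0]]
 fin top at home [[184.9 199.7]] fin top at -7mm [[188.  200.2]]
 start profile along rod z=.12: [(-10, 173), (-8, 173), (-6, 172), (-4, 174), (-2, 174), (0, 170), (2, 139), (4, 139), (6, 99), (8, 67), (10, 103), (12, 106), (14, 160), (16, 160), (18, 163), (20, 173), (22, 174), (24, 174), (26, 178), (28, 178), (30, 178), (32, 174)]
top start orange 31 206.84 178.13 204 210 175 181
top start blue 36 256.56 203.58 252 261 202 206
top now orange 30 206.8 178.03 204 210 175 181
top now blue 37 209.22 167.49 206 212 163 173
top block corners [[203.8, 167.8], [213.6, 164.4], [202.2, 163.1], [212.0, 159.6]] zoom0 [[132.0, 90.0], [200.0, 66.0], [120.0, 56.0], [189.0, 32.0]]
 fin top at home [[208.  166.4]] fin top at -7mm [[208.8 168.6]]
 start profile along rod z=.12: [(-10, 23), (-8, 15), (-6, 15), (-4, 28), (-2, 0), (0, 10), (2, 0), (4, 0), (6, 17), (8, 27), (10, 34), (12, 57), (14, 57), (16, 21), (18, 48), (20, 0), (22, 124), (24, 124), (26, 164), (28, 161), (30, 157), (32, 159)]
```

The fin sits 7 mm short of the model's home. The end block itself also appears about 7 mm nearer than the model, so the carrier is at the block. The roller is back in its starting place. Handing in.

```bash
python3 -c "
from rig import *
print(hand_in())"
```

```text
the job is handed in; nothing more can be done
None
```

The job is handed in (no verdict came back): the carrier was slid round the bend and past the roller to a firm stop at the end block, then released. The last pictures show the roller sprung back behind it, but the plunger was hidden, so I infer it is in from the stop and the roller. The push at the fin briefly reached about 6.5 N along the rod and 4 N vertically, against the advised 4 N, before I eased off. I could not measure the total contact force against the 16 N limit directly.

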